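Pull up the hold-down clamp hand-tight and prove that the bracket holds

TASK

The bracket must be held fast before it is ground: run in the screw of the blue hold-down clamp by its cross bar, clockwise seen from above, until it comes up solid, then lean on the bar to hand-tight, about 1.2 N m (some 16 N near the end of the bar), and keep that steady for a good second to see that the screw does not turn on. Then take the bar's load off and push the bracket's upright lug, lengthwise along its plate and towards the screw, with about 8 N for half a second to see that it does not slip; finally let go. Do not force the screw, do not shift the bracket at any time, and leave the pencil, the magnet and the grinder alone.

Things in the scene. Friction and masses are not known exactly. Their poses are not given: they have to be found in the camera images.
- clamp: Blue hold-down clamp bolted to the bench. Origin: on the bench (z=0) under the screw's upright axis; x points from screw to post, z up. Post 28 mm thick at x=+120 mm, 158 mm tall, on a 72 mm flange; arm 24 mm wide (heights 95-148 mm) ends in a nut boss 38 mm across round the screw. Foot 34 mm across below. Above it all the screw's head (27 mm across, top at 195 mm) carries the cross bar.
- screw (a joint): Turn of the clamp's screw, rad, growing clockwise seen from above (tightening); the cross bar turns with it. 0 = backed off; starts at 0 to 0.6 with the foot clear of the bracket; thread drag about 0.08 N m; comes up solid at about 1.50, the bar then lying along the clamp's x axis, and stays there when let go.
- windup (a joint): Elastic give of the bar against the screw (twist of the spindle, spring of the clamp's arm), rad, growing clockwise: 0 unloaded, 0.02 rad per N m of torque on the bar.
- bar_end_a (a point): Centre of the steel ball (16 mm) on one end of the cross bar, 84 mm from the screw's axis, at height 180 mm: the end that points away from the post when the screw is solid. The bar is a straight level steel rod, 10 mm thick; 27 mm of free space under it above the blue arm.
- bar_end_b (a point): The same ball on the opposite end of the bar, 84 mm from the axis.
- bracket: Loose steel gate bracket, 0.7-1 kg, lying under the foot: plate 60 (x) by 220 (y) by 6 mm with an upright lug across it near its -y end. Origin: centre of the plate's underside; y lengthwise, from lug to plain end. The screw stands on its +y side, 45-65 mm from the origin. Unclamped it slides at 3-7 N; clamped it stands 20 N lengthwise, but a sideways push on the lug twists it.
- lug (a point): Centre of the lug's outer face (facing the bracket's -y, away from the screw), 31 mm above the bench. The lug is 50 mm wide (along the bracket's x), 10 mm thick (along y) and its top is 57 mm above the bench. To prove the bracket, push here along the bracket's +y.
- pencil: Flat red marking pencil, 160 x 12 x 8 mm, loose bystander; origin at the middle of its underside, x lengthwise.
- magnet: Red triangular welding magnet, legs 84 mm, 16 mm thick, lying flat, loose bystander; origin on the bench near the middle of its long side.
- grinder: Air die grinder, yellow sleeve and aluminium body, 245 mm long, 39 mm high, lying on the bench, loose bystander; origin on the bench under the joint of sleeve and body, x lengthwise towards the burr.
Things that resemble listed ones, but are neither listed nor needed, are in the scene too. What is shaped like the clamp but brown or pink is not meant.

How it is judged (in metres and radians):
On the way, in this order (a step that is already met when the one before it is completed fails the run):
1. the screw, run in solid, is loaded clockwise with 0.8 to 1.6 N m and stands still under it for 1 s (value of joint screw above 1.47 rad and velocity of joint screw between -0.03 and 0.03 rad/s and value of joint windup between 0.016 and 0.032 rad), for 1 s.
2. with the screw still tight and the bar let go, the fingers push on the bracket with at least 5 N for 0.3 s and it stays put (contact force between the fingers and bracket above 5 N and contact force between the arm and clamp below 1 N and value of joint screw above 1.45 rad and distance of lug from where it was at the start of the episode below 0.005 m), for 0.3 s.
At the end, for the whole second after the job is handed in: The screw is left tight (screw above 1.45 rad), the bracket lies still under the foot within 5 mm of where it lay (plate and lug), and pencil, magnet and grinder lie within 15 mm of where they lay (value of joint screw above 1.45 rad and distance of each of bracket, lug from where it was at the start of the episode below 0.005 m and linear speed of bracket below 0.01 m/s and distance of each of pencil, magnet, grinder from where it was at the start of the episode below 0.015 m); the robot touches nothing.
It fails at once if the screw is forced: more than 1.9 N m on it (value of joint windup above 0.038 rad).
It fails at once if the clamp is pushed or struck with more than 30 N (contact force between the arm and clamp above 30 N).
It fails at once if the bracket is pushed with more than 20 N (contact force between the arm and bracket above 20 N).
It fails at once if the bracket is shifted by 5 mm or more (distance of any of bracket, lug from where it was at the start of the episode above 0.005 m).
It fails at once if pencil, magnet or grinder is shifted by more than 15 mm (distance of any of pencil, magnet, grinder from where it was at the start of the episode above 0.015 m).
It also fails if it takes over 67 s, if anything falls off the work surface, if the arm or the gripper's body presses on something with over 40 N, if the wrist force passes 120 N, or if a joint passes its speed limit or range.

ROBOT

A 6-joint arm with a two-finger parallel gripper is mounted at the origin on the work surface. World frame = base frame: x ahead of the robot, y to its left, z up, the work surface at z = 0. Lengths are in mm, angles in rad, forces in N, time in s.
With the tool pointing down it reaches from about 325 to 900 mm from the base axis. Payload 6.1 kg.
Tool frame: the origin (TCP) lies at the very end of the fingers, on their centre line; the grasp point (between the pads) lies 19 mm behind it; y points along the fingers, z is the direction in which the jaws open and shut, and the axes are right-handed (so a half turn about y gives the same grasp; the last joint's range is limited). The gripper opens to 85 mm and grips with 20 to 120 N. Pads are 22 mm wide; open, the fingers measure 114 mm over their backs; the gripper's body (76 mm by 85 mm) begins 54 mm behind the grasp point. The pads swing forward as they close: fully open they stand 13 mm farther back than shut.
Start: joints at [-1.416, 0.22, 1.526, -0, 1.395, -0.126], TCP at [173.196, -600.516, 231.3] pointing down, gripper open.
Joint ranges: [-2.98, 2.98], [-0.91, 2.08], [0.09, 2.57], [-1.24, 4.39], [0.2, 2.65], [-2.68, 2.68]. Speed limits (rad/s): [2.57, 2.57, 3.01, 3.14, 3.14, 3.14].

INTERFACE

Orientations are given as a unit quaternion [w, x, y, z].
In Python, from bench import env, eyes, finder gives the robot as it stands.
- The arm moves only by the tool apply_moves, never from a script. Its argument "rows" is a list that holds one entry, the list of rows, each a list of 5 numbers: the finger opening in m, from 0 to 0.0854, then the shift along the tool's x, y, z in m, then the turn about the tool's y in degrees. In form: [[[jaw, x, y, z, roll], ...]]. A call has 1 to 12 rows; each row shifts and turns the commanded pose from where the row before left it, along the tool's axes as they then stand; what a row does not reach is not made up. A row lasts 1/10 s, in which the tool goes at most 50 mm and 8.59 degrees, less where a joint would pass 70% of its speed; a pose out of reach is approached as far as the arm can. A call is refused whole if a number of a shift passes 0.05 or a number of a turn 8.59, either way. A call with a gripper value outside its range is refused whole. The fingers move at their own pace and stop on an object; "force" is the grip in N (left out, the last holds). Time passes only in rows, so rows that do not move let the fingers close. It gives the time, the measured TCP pose, the force and the opening at its end, in the units of the state.
- env.state(): the state, without advancing time (a new reading comes with each control period).
- eyes.read_camera(name): name is "side" or "top"; returns (picture, depth): 400x640x3 uint8, red, green, blue; 400x640 float32, mm along the optical axis (not along the pixel's ray), 0 where there is no reading.
- eyes.get_calibration(name): a dict with "camera_matrix" (3x3 intrinsics, pixels), "D" ([k1, k2, p1, p2, k3] as OpenCV has them; the pictures are not rectified), "R" (3x3) and "t" (3): a world point X has camera coordinates R X + t. Camera axes: x right, y down, z forward; pixel columns grow to the right and rows downward; lengths in mm; the calibration is good to about 2 mm. A picture is of the moment at which its call begins. get_calibration takes no time and is no camera call.
- env.close_job(): hands the job in, once; it reports no verdict.
Trained networks look in the newest picture that a camera, given by its name, has taken for a name from the list of things; names that differ only in an ending like _2 or _b are one class to them, and where a whole thing is asked for, a point or a joint stands for the part that bears it (a point fixed in the world has none). Each returns a list of dicts, best first, with "p" (0 to 1); they miss things now and then, are a little off and sometimes report something else, mostly with a low value. They report only what shows in the picture. A call takes as long as a camera call. They do not tell look-alikes from the thing itself.
- finder.recognise(camera, query): "xyz" ([x, y, z] in mm, in world coordinates, good to about 4 mm: the middle of the surface that is visible of it).
- finder.spot_point(camera, query): "xyz" ([x, y, z] in mm, in world coordinates, good to about 4 mm: a listed point, or the origin of a listed thing).
The state is a dict: "clock": time; "q": joint angles; "qd": joint speeds; "tau": joint torques, N m; "ee_pos": TCP position; "eef_rot": TCP orientation; "ft_force": force on the tool from outside, world axes, zero at the start; "torque": the same for the moment, N m; "grip_width": opening from 0.0 (shut) to 1.0 (fully open).
Only numpy, scipy, OpenCV 4.12 (cv2) and the standard library are available. Lean on these libraries where they do the work, as an engineer would, in place of code of your own. Each camera call takes 0.05 s, during which the arm holds its last target. There are 200 camera calls.

## Working session

There is one attempt and no reset: what is moved stays moved. The work goes in short steps, Python scripts to look and compute and a tool call to move; the robot and the scene stay as the last step left them, time stands still between calls to the robot, and variables do not carry over. Pictures are saved under pics/ and viewed, about 8 in all and at most 12, crops included, and the job is handed in when it is done.

Besides the shell and the picture viewer there is one more tool, called after ">>>" as name([rows], argument=value, ...), one row to a line, values as JSON. apply_moves: Moves the arm, as the interface text tells. Its arguments: {"type":"object","properties":{"rows":{"type":"array"},"force":{"type":"number"}},"required":["rows"]}

```bash
ls; mkdir -p pics
python3 - <<'E'
from bench import env,eyes,finder
import cv2
s=env.state();print(s)
for c in("top","side"):
    p,d=eyes.read_camera(c);cv2.imwrite(f"pics/{c}0.png",p[:,:,::-1])
    k=eyes.get_calibration(c);print(c,k)
    for q in("clamp","bar_end_a","lug","bracket","screw"):
        for f in("recognise","spot_point"):
            try:print(q,f,[(round(r["p"],2),[round(v) for v in r["xyz"]]) for r in getattr(finder,f)(c,q)][:5])
            except Exception as e:print(q,f,e)
E
```

```text
pics
{'clock': 0.0, 'q': array([-1.41611896e+00,  2.21234797e-01,  1.52761280e+00, -2.45201826e-05,
        1.39472860e+00, -1.26126191e-01]), 'qd': array([-0.00019696, -0.00151933,  0.00166531, -0.00037792, -0.00021421,
       -0.00034672]), 'tau': array([-8.33492522e-04, -4.96891415e+01, -3.89402640e+01, -5.07269888e-04,
        1.10401321e-02,  8.07969286e-06]), 'ee_pos': array([ 173.08193717, -599.91448726,  230.19299953]), 'eef_rot': array([ 0.09893612, -0.0989732 ,  0.70084928, -0.69944709]), 'ft_force': array([-0.43828701,  0.51827537,  0.72854845]), 'torque': array([-0.06334089,  0.01229052, -0.00321307]), 'grip_width': 1.0011242327826184}
top {'camera_matrix': array([[372.72632957,   0.        , 320.82977167],
       [  0.        , 372.72632957, 207.10233873],
       [  0.        ,   0.        ,   1.        ]]), 'D': array([-0.01097297,  0.        ,  0.        ,  0.        ,  0.        ]), 'R': array([[ 2.70399003e-02, -9.99634263e-01,  4.29378082e-04],
       [-9.95386358e-01, -2.69645474e-02, -9.20810092e-02],
       [ 9.20589098e-02,  2.06246422e-03, -9.95751426e-01]]), '
[... 1318 characters left out ...]
ecognise [(0.84, [409, -242, 92]), (0.81, [286, 243, 144]), (0.79, [612, -10, 130])]
clamp spot_point [(0.84, [227, 233, 5]), (0.65, [562, -18, 0])]
bar_end_a recognise [(0.9, [560, -11, 180]), (0.64, [225, 238, 183])]
bar_end_a spot_point [(0.82, [556, -106, 177]), (0.68, [227, 317, 178]), (0.63, [224, 149, 179]), (0.59, [576, 70, 179])]
lug recognise [(0.96, [555, -88, 7]), (0.31, [599, 151, 20])]
lug spot_point [(0.79, [554, -168, 31]), (0.2, [576, 65, 177])]
bracket recognise [(0.91, [555, -85, 2])]
bracket spot_point [(0.93, [562, -72, -2])]
screw recognise [(0.92, [558, -16, 183]), (0.83, [229, 236, 186])]
screw spot_point it knows: bar_end, bracket, clamp, grinder, lug, magnet, pencil
```

View pics/top0.png

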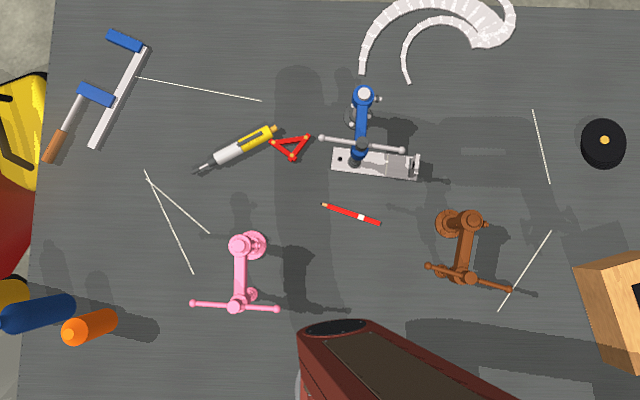

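View pics/side0.png

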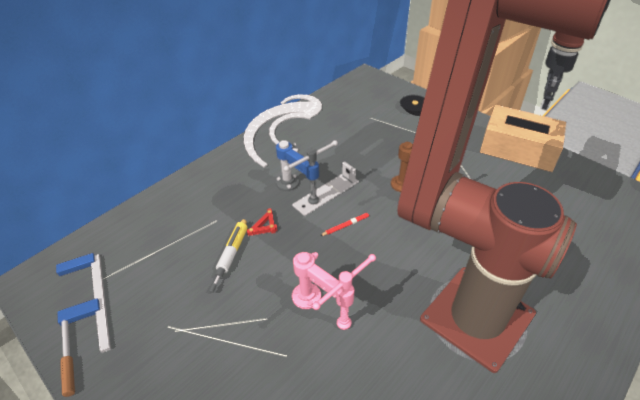

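The look-alikes are pink (238,300), brown (465,275), a blue F-clamp lying flat at (110,90), and the blue hold-down clamp (360,150). The blue hold-down clamp is the one meant, since the bracket lies under it. Next I measure it from depth and check it in a close crop.

```bash
cat > h.py <<'E'
from bench import env,eyes,finder
import cv2,numpy as np
from scipy.spatial.transform import Rotation as Ro
np.set_printoptions(precision=2,suppress=True)
def cloud(c):
    p,d=eyes.read_camera(c);k=eyes.get_calibration(c)
    v,u=np.nonzero(d>0)
    n=cv2.undistortPoints(np.stack([u,v],1).astype(np.float64)[:,None],k["camera_matrix"],np.array(k["D"]))[:,0]
    z=d[v,u].astype(float);X=np.c_[n*z[:,None],z]
    return p,(X-k["t"])@k["R"],np.c_[u,v]
def st():
    s=env.state();print("t",round(s["clock"],2),"pos",s["ee_pos"],"F",s["ft_force"],"M",s["torque"],"g",round(s["grip_width"],2),"q",s["q"])
    q=s["eef_rot"];A=Ro.from_quat([q[1],q[2],q[3],q[0]]).as_matrix();print("tool axes x,y,z (cols)\n",A)
    return s,A
E
python3 - <<'E'
from h import *
st()
for c in("top","side"):
    p,X,uv=cloud(c)
    def sel(x0,x1,y0,y1,z0,z1):
        m=(X[:,0]>x0)&(X[:,0]<x1)&(X[:,1]>y0)&(X[:,1]<y1)&(X[:,2]>z0)&(X[:,2]<z1);return X[m]
    b=sel(500,650,-125,95,168,194)
    r=np.hypot(b[:,0]-563,b[:,1]+16);b=b[r>22]
    print(c,"bar n",len(b),cv2.minAreaRect(b[:,:2].astype(np.float32)),"z",np.percentile(b[:,2],[5,50,95]))
    for s_ in(-1,1):
        e=b[(b[:,1]+16)*s_>77];print(" end",s_,len(e),e.mean(0) if len(e) else'')
    h=sel(540,585,-40,10,188,202);print(" head",len(h),h.mean(0) if len(h) else'')
    l=sel(510,600,-190,-130,48,64);print(" lug",len(l),cv2.minAreaRect(l[:,:2].astype(np.float32)) if len(l) else'',np.percentile(l[:,2],[5,50,95]) if len(l) else'')
    pl=sel(500,620,-200,60,3,11);print(" plate",len(pl),cv2.minAreaRect(pl[:,:2].astype(np.float32)))
    po=sel(600,720,-70,40,135,170);print(" arm",len(po),cv2.minAreaRect(po[:,:2].astype(np.float32)))
    if c=="top":cv2.imwrite("pics/crop1.png",cv2.resize(p[70:200,300:450],None,fx=5,fy=4.5,interpolation=cv2.INTER_CUBIC)[:,:,::-1])
E
```

```text
t 1.0 pos [ 173.19 -600.51  231.29] F [-0.29  0.46 -0.15] M [-0.05  0.02  0.03] g 1.0 q [-1.42  0.22  1.53  0.    1.39 -0.13]
tool axes x,y,z (cols)
 [[-0.96  0.    0.28]
 [-0.28  0.   -0.96]
 [-0.   -1.   -0.  ]]
top bar n 347 ((561.7322387695312, -16.780723571777344), (181.5305633544922, 15.033182144165039), 82.09786987304688) z [180.51 184.09 187.18]
 end -1 46 [550.55 -99.85 185.15]
 end 1 39 [572.03  66.89 185.14]
 head 135 [561.29 -17.26 194.4 ]
 lug 102 ((550.2025146484375, -164.3482666015625), (10.703340530395508, 50.14738845825195), 82.74826049804688) [52.09 56.33 59.21]
 plate 1599 ((559.0421752929688, -68.49653625488281), (114.32950592041016, 253.3424530029297), 1.5620206594467163)
 arm 692 ((653.0377807617188, -18.37713623046875), (62.314544677734375, 104.00110626220703), 65.76931762695312)
side bar n 186 ((560.0202026367188, -15.822425842285156), (179.7737274169922, 15.678897857666016), 81.64129638671875) z [176.71 181.98 186.27]
 end -1 22 [547.61 -98.33 182.73]
 end 1 31 [570.48  67.99 182.06]
 head 61 [559.3  -15.68 193.29]
 lug 56 ((548.8131103515625, -163.7889404296875), (11.916666984558105, 52.53044509887695), 83.66082000732422) [49.33 54.6  57.9 ]
 plate 725 ((560.2349853515625, -74.92353057861328), (113.81018829345703, 240.34194946289062), 3.5751278400421143)
 arm 285 ((654.2378540039062, -18.695083618164062), (61.930912017822266, 92.32963562011719), 65.64073944091797)
```

View pics/crop1.png

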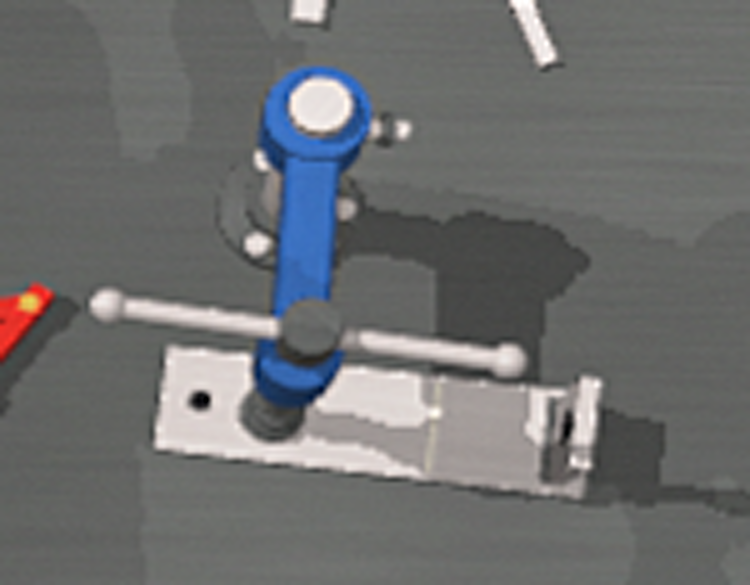

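The crop confirms the blue clamp. Its bar runs from (105,305) at end b to (510,360) at end a, with the head at (310,325) and the lug at (585,430). End a must swing from −y towards the robot, so I'll go above its far side with shut fingers.

>>> apply_moves([
  [[0,-0.0377,-0.001,-0.0258,0],[0,-0.0377,-0.001,-0.0258,0],[0,-0.0377,-0.001,-0.0258,0],[0,-0.0377,-0.001,-0.0258,0],[0,-0.0377,-0.001,-0.0258,0],[0,-0.0377,-0.001,-0.0258,0],[0,-0.0377,-0.001,-0.0258,0],[0,-0.0377,-0.001,-0.0258,0],[0,-0.0377,-0.001,-0.0258,0],[0,-0.0377,-0.001,-0.0258,0],[0,-0.0377,0,-0.0258,0],[0,-0.0377,0,-0.0258,0]],
])

```text
clock: 2.3
ee_pos: [523.2, -176.1, 241.7]
eef_rot: [-0.099, 0.099, -0.7, 0.7]
ft_force: [0.3, -0.5, 0.6]
grip_width: -0.005
```

>>> apply_moves([
  [[0,-0.0377,0,-0.0258,0],[0,-0.0377,0,-0.0258,0],[0,0,0,0,8],[0,0,0,0,8],[0,0,0,0,7.7],[0,0,0,0,0],[0,0,0,0,0]],
])

```text
clock: 3.0
ee_pos: [580.2, -107.2, 241.3]
eef_rot: [-0.046, 0.046, 0.706, -0.706]
ft_force: [0.3, 0.5, -0.2]
grip_width: -0.002
```

Run:
```python
from h import *
s,A=st()
C=np.array([560.5,-16.5]);er=np.array([-.130,-.9915]);et=np.array([-.9915,.130])
P=C+86*er-31*et;d=P-s["ee_pos"][:2];print("target",P,"tool x,z:",A[:2,0]@d,A[:2,2]@d,"roll err deg (cw+)",np.degrees(np.arctan2(A[1,0],A[0,0]))-np.degrees(np.arctan2(et[1],et[0])))
```

```text
t 3.0 pos [ 580.24 -107.24  241.32] F [ 0.32  0.46 -0.22] M [ 0.01 -0.01 -0.04] g -0.0 q [-0.32  0.13  1.61  0.    1.4   1.38]
tool axes x,y,z (cols)
 [[-0.99  0.   -0.13]
 [ 0.13 -0.   -0.99]
 [-0.   -1.   -0.  ]]
target [ 580.06 -105.8 ] tool x,z: 0.36354319401000823 -1.4038373165543236 roll err deg (cw+) 0.060784958347937845
```

A further clockwise turn would run the last joint out of range, so I turn back 90° and push with the finger's back face instead.

>>> apply_moves([
  [[0,0,0,0,-8.2],[0,0,0,0,-8.2],[0,0,0,0,-8.2],[0,0,0,0,-8.2],[0,0,0,0,-8.2],[0,0,0,0,-8.2],[0,0,0,0,-8.2],[0,0,0,0,-8.2],[0,0,0,0,-8.2],[0,0,0,0,-8.2],[0,-0.001,0,0,-8],[0,0,0,0,0]],
])

```text
clock: 4.2
ee_pos: [580.5, -106.4, 241.4]
eef_rot: [-0.467, 0.467, -0.531, 0.531]
ft_force: [-0.7, 0.3, -0.4]
grip_width: -0.005
```

>>> apply_moves([
  [[0,0,0.02,0,0],[0,0,0.02,0,0],[0,0,0.02,0,0],[0,0,0.02,0,0],[0,0,0,0,0],[0,0,0,-0.002,0],[0,0,0,-0.002,0],[0,0,0,-0.002,0],[0,0,0,0,0]],
])

```text
clock: 5.1
ee_pos: [574.9, -105.6, 162.5]
eef_rot: [-0.466, 0.465, -0.532, 0.533]
ft_force: [-0.5, 0.2, -0.0]
grip_width: 0.005
```

Run:
```python
from h import *
st()
p,d=eyes.read_camera("top");cv2.imwrite("pics/c2.png",cv2.resize(p[70:200,300:450],None,fx=5,fy=4.5)[:,:,::-1])
```

```text
t 5.1 pos [ 574.87 -105.56  162.46] F [-0.49  0.24 -0.02] M [-0.   -0.04  0.04] g 0.01 q [-0.32  0.18  1.7  -0.    1.25 -0.18]
tool axes x,y,z (cols)
 [[-0.13  0.    0.99]
 [-0.99 -0.   -0.13]
 [ 0.   -1.    0.  ]]
```

View pics/c2.png

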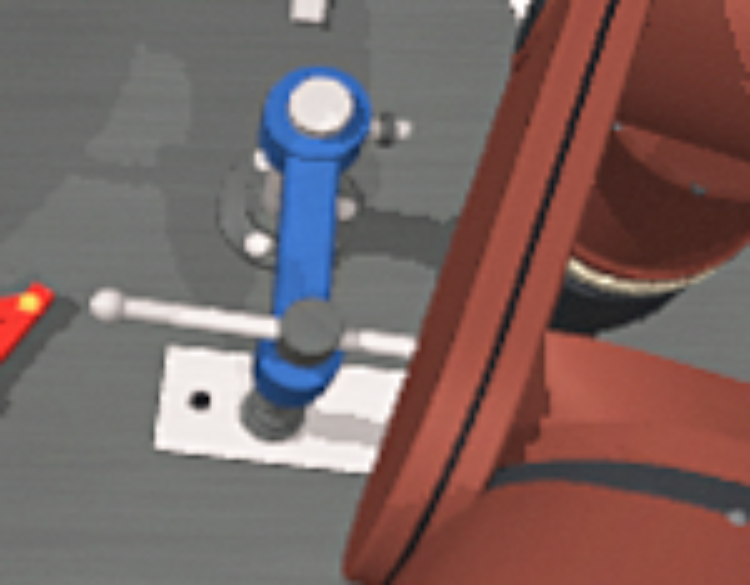

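The forearm hides end a, but end b at (105,303) is visible and has not moved, so I can track the bar by it. Starting the arc now.

>>> apply_moves([
  [[0,0,0,-0.002,0],[0,0.0007,0,-0.003,2],[0,0.0014,0,-0.006,4],[0,0.0014,0,-0.006,4],[0,0.0014,0,-0.006,4],[0,0.0014,0,-0.006,4],[0,0.0014,0,-0.006,4]],
])

```text
clock: 5.85
ee_pos: [539.1, -103.1, 161.7]
eef_rot: [-0.355, 0.354, -0.611, 0.612]
ft_force: [1.9, -0.2, 0.3]
grip_width: -0.003
```

```bash
cat >> h.py <<'E'
def bar():
    p,X,uv=cloud("top")
    r=np.hypot(X[:,0]-560.5,X[:,1]+16.5);m=(r>30)&(r<95)&(X[:,2]>172)&(X[:,2]<192)
    hsv=cv2.cvtColor(p,cv2.COLOR_RGB2HSV)[uv[:,1],uv[:,0]];m&=(hsv[:,1]<60)
    b=X[m];phi=np.degrees(np.arctan2(b[:,1]+16.5,b[:,0]-560.5));h,e=np.histogram(phi,72,(-180,180))
    for i in np.nonzero(h>12)[0]:print(" bar pts at",e[i]+2.5,h[i],phi[(phi>=e[i])&(phi<e[i+1])].mean())
def tq():
    s,A=st();C=np.array([560.5,-16.5])
    er=A[:2,0];et=-A[:2,2];w=s["ee_pos"][:2]-C
    print("r",er@w,"t",et@w,"F along push (reaction)",-s["ft_force"][:2]@et,"Fr",s["ft_force"][:2]@er,"er angle",np.degrees(np.arctan2(er[1],er[0])))
E
python3 -c "
from h import *
tq();bar()"
```

```text
t 5.85 pos [ 539.12 -103.09  161.71] F [ 1.89 -0.18  0.26] M [ 0.01 -0.18 -0.01] g -0.0 q [-0.33  0.1   1.8   0.    1.24  0.19]
tool axes x,y,z (cols)
 [[-0.5   0.    0.87]
 [-0.87 -0.   -0.5 ]
 [-0.   -1.    0.  ]]
r 85.76431915951716 t -24.46575978591303 F along push (reaction) 1.7316867624179624 Fr -0.7797741264502474 er angle -119.78889523999128
 bar pts at -122.5 24 -122.48845827307025
 bar pts at -117.5 24 -117.76839164918772
 bar pts at 52.5 23 53.54227782082921
 bar pts at 57.5 69 57.715547694136234
 bar pts at 62.5 64 61.86652769244945
```

>>> apply_moves([
  [[0,0.0014,0,-0.006,4],[0,0.0014,0,-0.006,4],[0,0.0014,0,-0.006,4],[0,0.0014,0,-0.006,4],[0,0.0014,0,-0.006,4],[0,0.0014,0,-0.006,4],[0,0.0014,0,-0.006,4],[0,0.0014,0,-0.006,4],[0,0.0014,0,-0.006,4],[0,0.0014,0,-0.006,4],[0,0.0011,0,-0.0045,3],[0,0.0007,0,-0.003,2]],
])

```text
clock: 7.1
ee_pos: [485.3, -62.5, 161.7]
eef_rot: [-0.095, 0.094, -0.701, 0.701]
ft_force: [1.2, -1.3, 1.0]
grip_width: -0.002
```

```bash
python3 -c "
from h import *
tq();bar()
p,d=eyes.read_camera('top');cv2.imwrite('pics/c3.png',cv2.resize(p[70:200,300:450],None,fx=5,fy=4.5)[:,:,::-1])
"
```

```text
t 7.1 pos [485.26 -62.46 161.66] F [ 1.22 -1.28  0.96] M [-0.12 -0.14 -0.02] g -0.0 q [-0.29 -0.05  1.95 -0.    1.24  1.01]
tool axes x,y,z (cols)
 [[-0.96  0.    0.26]
 [-0.26 -0.   -0.96]
 [-0.   -1.    0.  ]]
r 84.72697845083312 t -24.393124484647586 F along push (reaction) 1.5587040612892114 Fr -0.8380778888558159 er angle -164.64063436122672
 bar pts at 12.5 59 12.86497092750815
 bar pts at 17.5 77 17.51868663421091
```

View pics/c3.png

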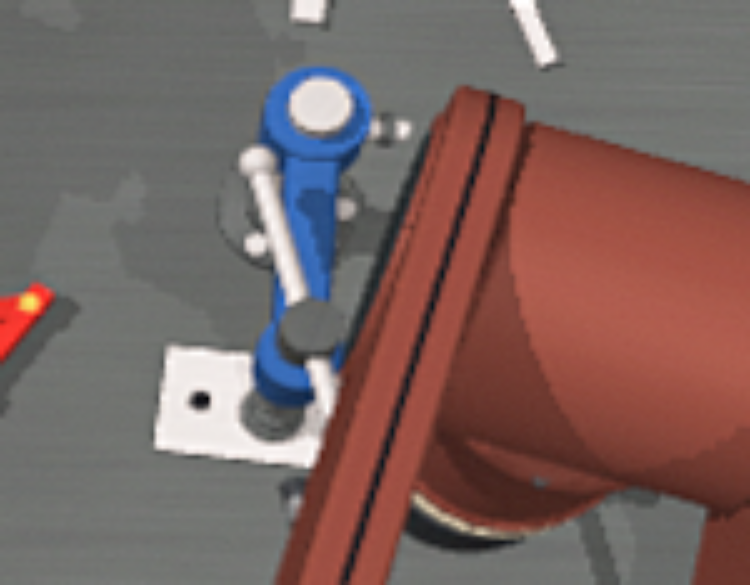

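The bar now points about 15° short of the arm line (end b at (258,160)). Continuing more slowly.

>>> apply_moves([
  [[0,0.0007,0,-0.003,2],[0,0.0007,0,-0.003,2],[0,0.0007,0,-0.003,2],[0,0.0007,0,-0.003,2],[0,0.0007,0,-0.003,2],[0,0.0004,0,-0.0015,1],[0,0.0004,0,-0.0015,1],[0,0,0,0,0]],
])

```text
clock: 8.0
ee_pos: [477.6, -45.5, 161.4]
eef_rot: [-0.021, 0.021, -0.707, 0.707]
ft_force: [0.0, -2.0, 1.1]
grip_width: 0.003
```

```bash
python3 -c "
from h import *
tq();bar()"
```

```text
t 8.0 pos [477.61 -45.48 161.38] F [ 0.02 -1.96  1.09] M [-0.1   0.04  0.03] g 0.0 q [-0.26 -0.07  1.97  0.    1.24  1.25]
tool axes x,y,z (cols)
 [[-1.    0.    0.06]
 [-0.06 -0.   -1.  ]
 [-0.   -1.    0.  ]]
r 84.46645660504224 t -23.98961272317253 F along push (reaction) 1.9600235076290695 Fr 0.09661068649507729 er angle -176.5836426344168
 bar pts at -2.5 14 -2.3415823246104304
 bar pts at 2.5 76 2.295993552154343
 bar pts at 7.5 55 6.761524890104732
```

>>> apply_moves([
  [[0,0.0002,0,-0.00075,0.5],[0,0.0002,0,-0.00075,0.5],[0,0.0002,0,-0.00075,0.5],[0,0.0002,0,-0.00075,0.5],[0,0,0,0,0]],
])

```text
clock: 8.55
ee_pos: [476.7, -42.4, 161.4]
eef_rot: [0.009, -0.008, 0.707, -0.707]
ft_force: [-0.3, -0.8, 1.2]
grip_width: 0.003
```

>>> apply_moves([
  [[0,0.0002,0,-0.00075,0.5],[0,0.0002,0,-0.00075,0.5],[0,0,0,0,0]],
])

```text
clock: 8.85
ee_pos: [476.2, -40.9, 161.3]
eef_rot: [0.002, -0.002, 0.707, -0.707]
ft_force: [-0.1, -1.6, 0.4]
grip_width: -0.002
```

>>> apply_moves([
  [[0,0.0002,0,-0.00075,0.5],[0,0.0002,0,-0.00075,0.5],[0,0,0,0,0]],
])

```text
clock: 9.15
ee_pos: [475.8, -39.4, 161.3]
eef_rot: [-0.004, 0.004, 0.707, -0.707]
ft_force: [0.9, -1.7, 0.3]
grip_width: -0.002
```

>>> apply_moves([
  [[0,0.0002,0,-0.00075,0.5],[0,0.0002,0,-0.00075,0.5],[0,0,0,0,0]],
])

```text
clock: 9.45
ee_pos: [475.4, -37.9, 161.3]
eef_rot: [-0.01, 0.01, 0.707, -0.707]
ft_force: [-0.1, -0.7, 1.0]
grip_width: -0.002
```

```bash
python3 -c "
from h import *
tq();bar()"
```

```text
t 9.45 pos [475.4  -37.9  161.29] F [-0.13 -0.71  1.05] M [-0.21 -0.01  0.01] g -0.0 q [-0.25 -0.08  1.98  0.    1.24  1.35]
tool axes x,y,z (cols)
 [[-1.   -0.   -0.03]
 [ 0.03  0.   -1.  ]
 [ 0.   -1.   -0.  ]]
r 84.45780668711917 t -23.811904497229637 F along push (reaction) 0.7096477997204518 Fr 0.11468689932362919 er angle 178.36977649222993
 bar pts at -2.5 24 -2.005634249703491
 bar pts at 2.5 33 1.7019667364309425
```

>>> apply_moves([
  [[0,0.0002,0,-0.00075,0.5],[0,0.0002,0,-0.00075,0.5],[0,0,0,0,0]],
])

```text
clock: 9.8
ee_pos: [475.0, -36.4, 161.3]
eef_rot: [-0.016, 0.016, 0.707, -0.707]
ft_force: [0.8, -1.0, 1.1]
grip_width: 0.001
```

>>> apply_moves([
  [[0,0.0002,0,-0.00075,0.5],[0,0,0,0,0]],
])

```text
clock: 10.0
ee_pos: [474.9, -35.7, 161.3]
eef_rot: [-0.019, 0.019, 0.707, -0.707]
ft_force: [-0.2, -1.7, 1.3]
grip_width: 0.0
```

>>> apply_moves([
  [[0,0.0002,0,-0.00075,0.5],[0,0,0,0,0]],
])

```text
clock: 10.2
ee_pos: [474.7, -34.9, 161.3]
eef_rot: [-0.022, 0.022, 0.707, -0.707]
ft_force: [-0.8, -1.4, 0.7]
grip_width: 0.003
```

>>> apply_moves([
  [[0,0.0002,0,-0.00075,0.5],[0,0,0,0,0]],
])

```text
clock: 10.4
ee_pos: [474.6, -34.2, 161.3]
eef_rot: [-0.025, 0.026, 0.707, -0.707]
ft_force: [-0.1, -1.2, 0.4]
grip_width: 0.001
```

>>> apply_moves([
  [[0,0.0002,0,-0.00075,0.5],[0,0,0,0,0]],
])

```text
clock: 10.6
ee_pos: [474.5, -33.7, 161.4]
eef_rot: [0.028, -0.029, -0.706, 0.707]
ft_force: [1.2, -3.8, 0.5]
grip_width: -0.004
```

>>> apply_moves([
  [[0,0.0002,0,-0.00075,0.5],[0,0,0,0,0]],
])

```text
clock: 10.8
ee_pos: [474.3, -33.3, 161.4]
eef_rot: [0.032, -0.032, -0.706, 0.707]
ft_force: [0.7, -3.5, 0.7]
grip_width: -0.003
```

>>> apply_moves([
  [[0,0,0,-0.0007,0],[0,0,0,0,0]],
])

```text
clock: 11.0
ee_pos: [474.4, -32.9, 161.4]
eef_rot: [0.032, -0.032, -0.706, 0.707]
ft_force: [-0.2, -5.9, 0.0]
grip_width: 0.001
```

>>> apply_moves([
  [[0,0,0,-0.0007,0],[0,0,0,0,0]],
])

```text
clock: 11.2
ee_pos: [474.4, -32.6, 161.4]
eef_rot: [0.032, -0.032, -0.705, 0.707]
ft_force: [-1.3, -8.3, 1.5]
grip_width: -0.003
```

```bash
python3 -c "
from h import *
tq();bar()"
```

```text
t 11.2 pos [474.37 -32.61 161.38] F [-1.29 -8.26  1.54] M [-1.29  0.13 -0.02] g -0.0 q [-0.23 -0.08  1.98 -0.    1.24  1.43]
tool axes x,y,z (cols)
 [[-1.   -0.   -0.09]
 [ 0.09 -0.   -1.  ]
 [-0.   -1.    0.  ]]
r 84.34283430086137 t -23.74803096203676 F along push (reaction) 8.34416317657449 Fr 0.5502007968058784 er angle 174.86851687138906
```

>>> apply_moves([
  [[0,0,0,-0.0007,0],[0,0,0,0,0],[0,0,0,0,0]],
])

```text
clock: 11.55
ee_pos: [474.4, -32.3, 161.4]
eef_rot: [0.032, -0.032, -0.705, 0.708]
ft_force: [-0.3, -9.6, 0.8]
grip_width: -0.001
```

>>> apply_moves([
  [[0,0,0,-0.0007,0],[0,0,0,0,0],[0,0,0,0,0]],
])

```text
clock: 11.85
ee_pos: [474.4, -32.0, 161.4]
eef_rot: [0.032, -0.032, -0.705, 0.708]
ft_force: [-2.0, -11.3, 1.5]
grip_width: 0.005
```

```bash
python3 -c "
from h import *
tq()"
```

```text
t 11.85 pos [474.43 -32.01 161.42] F [ -2.01 -11.27   1.46] M [-1.67  0.18 -0.04] g 0.01 q [-0.23 -0.08  1.98 -0.    1.24  1.43]
tool axes x,y,z (cols)
 [[-1.   -0.   -0.09]
 [ 0.09 -0.   -1.  ]
 [-0.   -1.    0.  ]]
r 84.33312702378916 t -23.15926272426634 F along push (reaction) 11.408629463497988 Fr 0.9957011361000465 er angle 174.8568645477121
```

>>> apply_moves([
  [[0,0,0,-0.0006,0],[0,0,0,-0.0006,0],[0,0,0,0,0],[0,0,0,0,0],[0,0,0,0,0],[0,0,0,0,0]],
])

```text
clock: 12.45
ee_pos: [474.4, -31.5, 161.4]
eef_rot: [0.032, -0.032, -0.705, 0.708]
ft_force: [-1.5, -15.1, 1.3]
grip_width: -0.001
```

>>> apply_moves([
  [[0,0,0,0,0],[0,0,0,0,0],[0,0,0,0,0],[0,0,0,0,0],[0,0,0,0,0],[0,0,0,0,0],[0,0,0,0,0],[0,0,0,0,0]],
])

```text
clock: 13.25
ee_pos: [474.4, -31.5, 161.4]
eef_rot: [0.032, -0.032, -0.705, 0.708]
ft_force: [-1.8, -13.3, 0.6]
grip_width: -0.0
```

>>> apply_moves([
  [[0,0,0,0,0],[0,0,0,0,0],[0,0,0,0,0],[0,0,0,0,0],[0,0,0,0,0],[0,0,0,0,0],[0,0,0,0,0],[0,0,0,0,0]],
])

```text
clock: 14.05
ee_pos: [474.4, -31.5, 161.4]
eef_rot: [0.032, -0.032, -0.705, 0.708]
ft_force: [-0.8, -13.4, 0.7]
grip_width: 0.002
```

```bash
python3 -c "
from h import *
tq()"
```

```text
t 14.05 pos [474.43 -31.5  161.44] F [ -0.82 -13.43   0.67] M [-2.15  0.22  0.  ] g 0.0 q [-0.23 -0.08  1.98 -0.01  1.24  1.43]
tool axes x,y,z (cols)
 [[-1.   -0.   -0.09]
 [ 0.09 -0.01 -1.  ]
 [ 0.   -1.    0.01]]
r 84.38007237583889 t -22.66834886952512 F along push (reaction) 13.44909344969098 Fr -0.38767964717439685 er angle 174.84978472615174
```

Solid and held at about 13.5–15 N × 84 mm ≈ 1.2 N m for 1.6 s, with no creep. Backing off.

>>> apply_moves([
  [[0,0,0,0.001,0],[0,0,0,0.002,0],[0,0,0,0.003,0],[0,0,0,0.008,0],[0,0,0,0.015,0],[0,0,0,0.015,0],[0,0,-0.02,0,0],[0,0,-0.02,0,0],[0,0,0,0,1.6],[0,0,0,0,0]],
])

```text
clock: 15.05
ee_pos: [470.8, -72.4, 201.2]
eef_rot: [-0.042, 0.042, 0.706, -0.706]
ft_force: [-0.2, -0.3, -0.3]
grip_width: 0.003
```

```bash
cat >> h.py <<'E'
def lug(d,L=(550.5,-169.5)):
    s,A=st();a=np.radians(83.2);e=np.array([np.cos(a),np.sin(a)]);P=np.array(L)-(14.5+d)*e;v=P-s["ee_pos"][:2]
    print("tool x,z to go",A[:2,0]@v,A[:2,2]@v,"push heading",np.degrees(np.arctan2(-A[1,2],-A[0,2])),"F push",-s["ft_force"][:2]@e)
E
python3 -c "
from h import *
lug(20);bar()
print([(r['p'],r['xyz']) for r in finder.spot_point('top','lug')+finder.spot_point('top','bracket')][:3])"
```

```text
t 15.05 pos [470.78 -72.44 201.16] F [-0.2  -0.32 -0.31] M [0.01 0.02 0.06] g 0.0 q [-0.32 -0.12  1.94  0.    1.32  1.37]
tool axes x,y,z (cols)
 [[-0.99  0.   -0.12]
 [ 0.12  0.   -0.99]
 [-0.   -1.   -0.  ]]
tool x,z to go -90.59966021364598 121.48482216156674 push heading 83.22697301659647 F push 0.33908972061181714
 bar pts at -177.5 35 -177.97152281363464
 bar pts at -7.5 45 -6.780920748688825
 bar pts at -2.5 68 -2.7154936511854704
 bar pts at 2.5 31 0.8474376807921586
 bar pts at 172.5 37 173.6803579543222
 bar pts at 177.5 79 177.6704530111729
[(0.83, [563.0, -70.6, 5.3])]
```

>>> apply_moves([
  [[0,-0.0151,0,0.02025,0],[0,-0.0151,0,0.02025,0],[0,-0.0151,0,0.02025,0],[0,-0.0151,0,0.02025,0],[0,-0.0151,0,0.02025,0],[0,-0.0151,0,0.02025,0],[0,0,0.03,0,0],[0,0,0.03,0,0],[0,0,0,0,0]],
])

```text
clock: 16.1
ee_pos: [542.8, -201.9, 135.2]
eef_rot: [-0.045, 0.038, 0.708, -0.704]
ft_force: [-0.4, 0.5, -1.0]
grip_width: -0.001
```

```bash
python3 -c "
from h import *
lug(20)
print([(r['p'],r['xyz']) for r in finder.spot_point('side','lug')][:3])
p,X,uv=cloud('side')
p=cv2.resize(p[120:230,270:400],None,fx=5.5,fy=5.4);cv2.imwrite('pics/s4.png',p[:,:,::-1])"
```

```text
t 16.1 pos [ 542.78 -201.93  135.25] F [-0.43  0.5  -0.98] M [0.   0.05 0.01] g -0.0 q [-0.49  0.21  1.73  0.    1.22  1.2 ]
tool axes x,y,z (cols)
 [[-0.99 -0.01 -0.12]
 [ 0.12  0.01 -0.99]
 [ 0.01 -1.   -0.  ]]
tool x,z to go -3.8208773752338403 1.394638862913909 push heading 83.28226135664892 F push -0.44663646850115907
[(0.6, [552.7, -170.8, 30.1])]
```

View pics/s4.png

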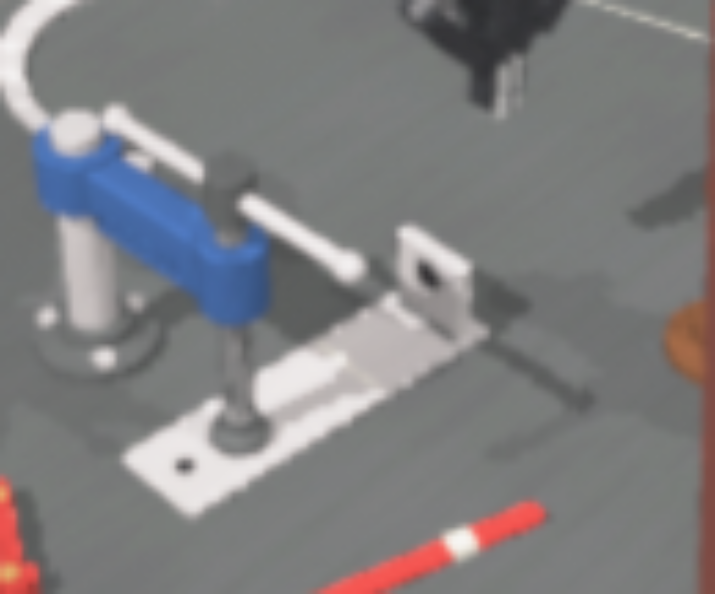

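The picture shows the bar along the arm line, the bracket unmoved, the lug at (435,280) and the fingers hovering beyond it at (500,90). Descending.

>>> apply_moves([
  [[0,0,0.02,0,0],[0,0,0.02,0,0],[0,0,0.02,0,0],[0,0,0.02,0,0],[0,0,0.02,0,0],[0,0,0.016,0,0],[0,0,0,0,0],[0,0,0,0,0],[0,0,0,0,0]],
])

```text
clock: 17.1
ee_pos: [547.7, -204.4, 27.0]
eef_rot: [0.04, -0.042, -0.706, 0.706]
ft_force: [0.4, 0.1, -0.0]
grip_width: 0.002
```

```bash
python3 -c "
from h import *
lug(0,(551.2,-169.5))"
```

```text
t 17.1 pos [ 547.74 -204.4    26.96] F [ 0.37  0.09 -0.04] M [-0.    0.03  0.06] g 0.0 q [-0.49  0.35  1.78  0.    1.01  1.2 ]
tool axes x,y,z (cols)
 [[-0.99  0.   -0.12]
 [ 0.12 -0.   -0.99]
 [-0.   -1.    0.  ]]
tool x,z to go 0.6633184930015503 -20.562151086897586 push heading 83.29494408621457 F push -0.13529941679030552
```

>>> apply_moves([
  [[0,0,0,-0.005,0],[0,0,0,-0.005,0],[0,0,0,-0.004,0],[0,0,0,-0.002,0],[0,0,0,0,0]],
])

```text
clock: 17.6
ee_pos: [548.4, -187.4, 25.3]
eef_rot: [-0.041, 0.041, 0.706, -0.706]
ft_force: [-0.3, 1.0, -0.0]
grip_width: -0.0
```

>>> apply_moves([
  [[0,0,0,-0.001,0],[0,0,0,-0.001,0],[0,0,0,0,0]],
])

```text
clock: 17.9
ee_pos: [548.6, -185.9, 25.3]
eef_rot: [-0.041, 0.041, 0.706, -0.706]
ft_force: [-0.1, 0.3, 0.2]
grip_width: 0.001
```

>>> apply_moves([
  [[0,0,0,-0.001,0],[0,0,0,0,0]],
])

```text
clock: 18.1
ee_pos: [548.7, -184.9, 25.3]
eef_rot: [-0.041, 0.041, 0.706, -0.706]
ft_force: [0.1, -0.6, -0.5]
grip_width: 0.003
```

>>> apply_moves([
  [[0,0,0,-0.001,0],[0,0,0,0,0]],
])

```text
clock: 18.3
ee_pos: [548.9, -183.9, 25.3]
eef_rot: [-0.041, 0.041, 0.706, -0.706]
ft_force: [0.0, -1.2, -1.1]
grip_width: -0.001
```

>>> apply_moves([
  [[0,0,0,-0.001,0],[0,0,0,0,0]],
])

```text
clock: 18.5
ee_pos: [549.0, -183.2, 25.3]
eef_rot: [0.041, -0.041, -0.706, 0.706]
ft_force: [-1.1, -1.6, -1.2]
grip_width: 0.0
```

>>> apply_moves([
  [[0,0,0,-0.001,0],[0,0,0,0,0]],
])

```text
clock: 18.7
ee_pos: [549.0, -183.2, 25.4]
eef_rot: [0.041, -0.041, -0.705, 0.707]
ft_force: [-1.2, -5.2, -1.0]
grip_width: 0.0
```

>>> apply_moves([
  [[0,0,0,-0.0005,0],[0,0,0,0,0]],
])

```text
clock: 18.9
ee_pos: [549.0, -183.2, 25.4]
eef_rot: [0.041, -0.041, -0.705, 0.707]
ft_force: [-1.5, -7.4, -1.4]
grip_width: -0.0
```

Contact made and the bracket stands firm. A touch more, then hold.

>>> apply_moves([
  [[0,0,0,-0.0004,0],[0,0,0,0,0],[0,0,0,0,0],[0,0,0,0,0]],
])

```text
clock: 19.3
ee_pos: [549.0, -183.2, 25.4]
eef_rot: [0.041, -0.041, -0.705, 0.707]
ft_force: [-2.0, -8.8, -2.3]
grip_width: -0.001
```

>>> apply_moves([
  [[0,0,0,0,0],[0,0,0,0,0],[0,0,0,0,0],[0,0,0,0,0]],
])

```text
clock: 19.7
ee_pos: [549.0, -183.1, 25.4]
eef_rot: [0.041, -0.041, -0.705, 0.707]
ft_force: [-2.3, -9.1, -1.9]
grip_width: -0.001
```

The push held at about 9 N for 0.8 s with no slip. Letting go.

>>> apply_moves([
  [[0,0,0,0.001,0],[0,0,0,0.002,0],[0,0,0,0.005,0],[0,0,0,0.015,0],[0,0,0,0.015,0],[0,0,-0.03,0,0],[0,0,-0.03,0,0],[0,0,-0.03,0,0],[0,0,-0.03,0,0],[0,0,-0.03,0,0],[0,0,0,0,0],[0,0,0,0,0]],
])

```text
clock: 20.9
ee_pos: [545.1, -220.1, 176.2]
eef_rot: [0.041, -0.042, -0.706, 0.706]
ft_force: [-1.2, 0.4, 0.2]
grip_width: 0.001
```

```bash
python3 -c "
from h import *
st();bar()
p,X,uv=cloud('side')
m=(X[:,0]>510)&(X[:,0]<600)&(X[:,1]>-190)&(X[:,1]<-130)&(X[:,2]>48)&(X[:,2]<64);print('lug now',cv2.minAreaRect(X[m][:,:2].astype(np.float32)))
cv2.imwrite('pics/s5.png',p[:,:,::-1])"
```

```text
t 20.9 pos [ 545.07 -220.08  176.18] F [-1.22  0.35  0.16] M [-0.03  0.02  0.01] g 0.0 q [-0.52  0.18  1.68 -0.    1.28  1.17]
tool axes x,y,z (cols)
 [[-0.99  0.   -0.12]
 [ 0.12 -0.   -0.99]
 [-0.   -1.    0.  ]]
 bar pts at -177.5 35 -178.104803526323
 bar pts at -7.5 44 -6.7142762675589
 bar pts at -2.5 69 -2.684393657697108
 bar pts at 2.5 30 0.9382601107094566
 bar pts at 172.5 33 173.5265700638996
 bar pts at 177.5 82 177.5212493615298
lug now ((547.92236328125, -164.4879913330078), (13.196358680725098, 51.57197189331055), 85.57308959960938)
```

View pics/s5.png

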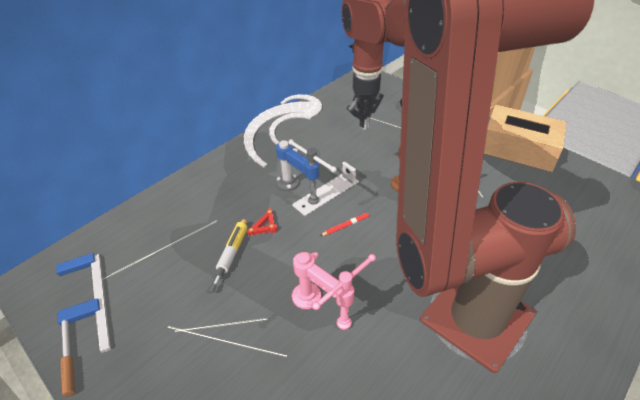

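The picture shows the bar in line with the clamp arm at (310,160) and the bracket and bystanders where they lay. The gripper is clear at (365,115).

```bash
python3 -c "
from bench import env
print(env.close_job())"
```

```text
the job is handed in; nothing more can be done
None
```

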